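# Find the socket that fits the nut on the clamping station

### The job

Find the socket that fits the hex nut on the clamping station's stud, by trying them on it where the eye cannot tell: it is the smallest that goes down over the nut, as a bigger one is too loose. Leave that socket fully home on the nut, upright, and finish while still holding it in the gripper; do not let go. The other sockets must end standing upright on the rack board, and the bottle, the spanner and the calculator are left alone.

Things in the scene. Friction and masses are not known exactly. Their poses are not given: they have to be found in the camera images.
- station: clamping station, fixed: grey square plate 110 x 110 x 12 mm with four cap screws (heads to 18 mm) in its corners and a round steel boss 56 mm in diameter in the middle whose flat top is 30 mm above the worktop. A 10 mm stud rises from the boss to 52 mm above the worktop. Origin: centre of the underside, z up.
- stud (a point): point on the axis of the station's stud, at the top face of the boss (30 mm above the worktop), where the nut's underside and a fully seated socket's rim rest.
- nut_a: A hex nut, steel, 16 mm high, held fast, on the station's stud or on the spare-nut bar (the other nut is at the other place). One nut is 17, the other 23 mm across flats; which is which is not told: judge by eye or try the sockets. Origin: centre of its underside, z up, x normal to a flat.
- nut_b: Another hex nut, steel, 16 mm high, held fast, on the station's stud or on the spare-nut bar (the other nut is at the other place). One nut is 17, the other 23 mm across flats; which is which is not told: judge by eye or try the sockets. Origin: centre of its underside, z up, x normal to a flat.
- spare_holder: spare-nut bar, fixed: plain grey bar 50 x 120 x 30 mm with one stud in its middle, carrying the nut that is not to be worked on; stands farther back. Origin: centre of the underside.
- rack: socket rack, fixed: black board 70 x 250 x 12 mm, long side along its y, with three aluminium posts 14 mm in diameter, with tapered tips, standing 14 mm above the board at its x = 0, y = -90, 0 and +90 mm. Each carries one socket, in any order; a socket stands on the board, its rim 12 mm above the worktop. Origin: centre of the underside, z up.
- socket_s: Small socket, dark steel, mouth down over a rack post: body 32 mm diameter, 50 mm tall (neck 29 mm at its top), with a fixed bright square adapter 18 x 18 mm, 45 mm long on top to grip by. Hex mouth below, 20 mm across flats, 28 mm deep, with a tapered lead-in. Origin: centre of the mouth rim, z up, x normal to a hex flat and an adapter face. Fits 17 mm; stops on top of 23 mm, 12 to 16 mm short.
- socket_m: Middle socket, dark steel, mouth down over a rack post: body 38 mm diameter, 50 mm tall (neck 29 mm at its top), with a fixed bright square adapter 18 x 18 mm, 45 mm long on top to grip by. Hex mouth below, 26 mm across flats, 28 mm deep, with a tapered lead-in. Origin: centre of the mouth rim, z up, x normal to a hex flat and an adapter face. Fits 23 mm; too loose on 17 mm.
- socket_l: Large socket, dark steel, mouth down over a rack post: body 46 mm diameter, 50 mm tall (neck 29 mm at its top), with a fixed bright square adapter 18 x 18 mm, 45 mm long on top to grip by. Hex mouth below, 32 mm across flats, 28 mm deep, with a tapered lead-in. Origin: centre of the mouth rim, z up, x normal to a hex flat and an adapter face. Too loose for either nut.
- bottle: bystander: small white plastic reagent bottle with a blue cap, 42 mm in diameter, 78 mm tall, loose. Origin: centre of the underside.
- open_spanner: bystander: flat open-ended spanner, 33 x 159 x 6 mm, loose, lying along its y. Origin: centre of the underside.
- calc: bystander: pocket calculator 118 x 68 x 14 mm, loose. Origin: centre of the underside.
Not all that is in view belongs to the job. Leave any yellow look-alike of the socket_l alone.

How it is judged (in metres and radians):
On the way:
1. the socket that fits the nut on the stud is gripped and lifted clear of its post (((horizontal distance between nut_a and stud below 0.02 m and z of socket_s in the frame of rack above 0.05 m and contact force between the fingers and socket_s above 1 N) or (horizontal distance between nut_b and stud below 0.02 m and z of socket_m in the frame of rack above 0.05 m and contact force between the fingers and socket_m above 1 N))), for 0.2 s.
At the end, for the whole second after the job is handed in: The fitting socket (small for the 17 mm nut, middle for the 23 mm) is over the nut on the stud: rim within 4 mm of the boss, centred within 3 mm, upright within 5 degrees, still and gripped. Both others stand upright (5 degrees) on the rack board, rim within 3.5 mm of it, untouched (((horizontal distance between nut_a and stud below 0.02 m and horizontal distance between socket_s and nut_a below 0.003 m and z of socket_s in the frame of nut_a between -0.003 and 0.004 m and angle between socket_s's own z axis and vertical below 0.09 rad and contact force between the fingers and socket_s above 1.5 N and linear speed of socket_s below 0.02 m/s and z of each of socket_m, socket_l in the frame of rack below 0.0155 m and x of socket_m in the frame of rack between -0.03 and 0.03 m and y of socket_m in the frame of rack between -0.115 and 0.115 m and angle between each of socket_m, socket_l's own z axis and vertical below 0.1 rad and contact force between the fingers and socket_m below 0.1 N and x of socket_l in the frame of rack between -0.03 and 0.03 m and y of socket_l in the frame of rack between -0.115 and 0.115 m and contact force between the fingers and socket_l below 0.1 N) or (horizontal distance between nut_b and stud below 0.02 m and horizontal distance between socket_m and nut_b below 0.003 m and z of socket_m in the frame of nut_b between -0.003 and 0.004 m and angle between socket_m's own z axis and vertical below 0.09 rad and contact force between the fingers and socket_m above 1.5 N and linear speed of socket_m below 0.02 m/s and z of each of socket_s, socket_l in the frame of rack below 0.0155 m and x of socket_s in the frame of rack between -0.03 and 0.03 m and y of socket_s in the frame of rack between -0.115 and 0.115 m and angle between each of socket_s, socket_l's own z axis and vertical below 0.1 rad and contact force between the fingers and socket_s below 0.1 N and x of socket_l in the frame of rack between -0.03 and 0.03 m and y of socket_l in the frame of rack between -0.115 and 0.115 m and contact force between the fingers and socket_l below 0.1 N))); the arm keeps its last pose, push and grip.
It fails at once if the white bottle is disturbed (moved more than 20 mm) (distance of bottle from where it was at the start of the episode above 0.02 m).
It fails at once if the open spanner is disturbed (moved more than 20 mm) (distance of open_spanner from where it was at the start of the episode above 0.02 m).
It fails at once if the calculator is disturbed (moved more than 20 mm) (distance of calc from where it was at the start of the episode above 0.02 m).
It also fails if it takes over 67 s, if anything falls off the work surface, if the arm or the gripper's body presses on something with over 40 N, if the wrist force passes 120 N, or if a joint passes its speed limit or range.

### The arm

A 6-joint arm with a two-finger parallel gripper is mounted at the origin on a cart in front of the work surface, level with it; the furniture and walls round the work are solid. World frame = base frame: x ahead of the robot, y to its left, z up, the work surface at z = 0. Lengths are in mm, angles in rad, forces in N, time in s.
With the tool pointing down it reaches from about 350 to 850 mm from the base axis. Payload 8.1 kg.
Tool frame: the origin (TCP) lies midway between the tips of the shut fingers; the grasp point (between the pads) lies 19 mm behind it (robot.grip_depth is the z of the grasp point in the tool frame, in mm); z points along the fingers, y is the line along which they close (so a half turn about z gives the same grasp; the last joint's range is limited). The gripper opens to 85 mm and grips with 20 to 120 N. Pads are 22 mm wide; open, the fingers measure 114 mm over their backs; the gripper's body (76 mm by 85 mm) begins 54 mm behind the grasp point. The pads swing forward as they close: fully open they stand 13 mm farther back than shut.
Start: joints at [1.255, 0.13, 1.488, -0, 1.523, -0.085], TCP at [137.231, 584.1, 231.292] pointing down, gripper open.
Joint ranges: [-2.96, 2.96], [-0.89, 2.26], [0.02, 2.5], [-1.34, 4.48], [0, 2.73], [-2.66, 2.66]. Speed limits (rad/s): [2.39, 2.39, 2.79, 3.14, 3.14, 3.14].

### API

Orientations are given as a 3x3 rotation matrix whose columns are the frame's x, y, z axes.
In Python, from cell import readout, eyes, robot gives the robot as it stands.
- The arm moves only by the tool apply_moves, never from a script. Its argument "deltas" is a list of rows, each an object with "turn": the turn, a rotation vector about the tool's x, y, z in rad, a list of three; "offset": the shift along the tool's x, y, z in m, a list of three; "gripper": the closure, from 0 (fully open) to 1 (shut). A call has 1 to 10 rows; each row is the pose to reach, as a shift and turn from the pose commanded when the call began, along the tool's axes at that moment; what a row does not reach only later rows make up. A row lasts 1/10 s, in which the tool goes at most 50 mm and 8.59 degrees, less where a joint would pass 70% of its speed; a pose out of reach is approached as far as the arm can. A call with a gripper value outside its range is refused whole. The fingers move at their own pace and stop on an object; "newtons" is the grip in N (left out, the last holds). Time passes only in rows, so rows that repeat a pose let the fingers close. It gives the time, the measured TCP pose, the force, the opening and the grip force at its end, in the units of the state.
- readout.get_state(): the state, without advancing time (a new reading comes with each control period).
- eyes.read_camera(name): name is "scene" or "top"; returns a dict with "image" (420x560x3 uint8, blue, green, red), "z_map" (420x560 float32, mm along the optical axis (not along the pixel's ray), 0 where there is no reading), "fx", "fy", "cx", "cy" (pixels), "k1" (the pictures are not rectified: a ray, as slopes to the right and down, at radius r is drawn at 1 + k1 r^2 times it, then the intrinsics apply), "extrinsics" (4x4, takes a point from world to camera coordinates). Camera axes: x right, y down, z forward; pixel columns grow to the right and rows downward; lengths in mm; the calibration is good to about 2 mm. A picture is of the moment at which its call begins.
- robot.finish_job(): hands the job in; it is judged then, once.
The state is a dict: "clock": time; "joint_pos": joint angles; "qvel": joint speeds; "joint_torque": joint torques, N m; "position": TCP position; "ee_rot": TCP orientation; "wrist_force": force on the tool from outside, world axes, zero at the start; "torque": the same for the moment, N m; "grip_width": opening from 0.0 (shut) to 1.0 (fully open); "grasp_force": force on a finger pad.
Only numpy, scipy, OpenCV 4.12 (cv2) and the standard library are available. Lean on these libraries where they do the work, as an engineer would, in place of code of your own. Each camera call takes 0.05 s, during which the arm holds its last target. There are 200 camera calls.

## Working session

There is one attempt and no reset: what is moved stays moved. The work goes in short steps, Python scripts to look and compute and a tool call to move; the robot and the scene stay as the last step left them, time stands still between calls to the robot, and variables do not carry over. Pictures are saved under pics/ and viewed, at most 10 in all, crops included, and the job is handed in when it is done.

Besides the shell and the picture viewer there is one more tool, called as a command line: name --argument value ..., lists and objects as JSON in quotes. apply_moves: Moves the arm, as the interface text tells. Its arguments: {"type":"object","properties":{"deltas":{"type":"array","items":{"type":"object","properties":{"turn":{"type":"array","items":{"type":"number"}},"offset":{"type":"array","items":{"type":"number"}},"gripper":{"type":"number"}}}},"newtons":{"type":"number"}},"required":["deltas"]}

```bash
mkdir -p pics; ls; cat > h.py <<'E'
import numpy as np, cv2
from cell import readout, eyes, robot
def cam(n):
    c=eyes.read_camera(n); np.savez('%s.npz'%n,**c); return c
def load(n): return {k:v for k,v in np.load('%s.npz'%n).items()}
def K(c): return np.array([[c['fx'],0,c['cx']],[0,c['fy'],c['cy']],[0,0,1.]],float),np.array([float(c['k1']),0,0,0])
def slopes(c,uv):
    k,d=K(c); return cv2.undistortPoints(np.array(uv,float).reshape(-1,1,2),k,d,criteria=(3,50,1e-9)).reshape(-1,2) if 0 else cv2.undistortPoints(np.array(uv,float).reshape(-1,1,2),k,d).reshape(-1,2)
def onplane(c,uv,z):
    s=slopes(c,uv); E=np.array(c['extrinsics']); R,t=E[:3,:3],E[:3,3]; o=-R.T@t
    r=np.c_[s,np.ones(len(s))]@R
    return o+r*((z-o[2])/r[:,2])[:,None]
def cloud(c):
    h,w=c['z_map'].shape; v,u=np.mgrid[:h,:w]
    s=slopes(c,np.c_[u.ravel(),v.ravel()]); z=c['z_map'].ravel()[:,None].astype(float)
    E=np.array(c['extrinsics']); P=(np.c_[s,np.ones(len(s))]*z-E[:3,3])@E[:3,:3]
    P[z[:,0]==0]=np.nan
    return P.reshape(h,w,3)
def proj(c,P):
    k,d=K(c);E=np.array(c['extrinsics']); return cv2.projectPoints(np.array(P,float).reshape(-1,1,3),cv2.Rodrigues(E[:3,:3])[0],E[:3,3],k,d)[0].reshape(-1,2)
E
python3 - <<'E'
from h import *
for n in('scene','top'):
    c=cam(n); cv2.imwrite(f'pics/{n}0.png',c['image']); E=c['extrinsics']; print(n,c['fx'],c['k1'],(-E[:3,:3].T@E[:3,3]).round(0),E[:3,:3].round(2).tolist())
s=readout.get_state(); print(s['position'],np.round(s['ee_rot'],3),s['wrist_force'],robot.grip_depth)
E
```

```text
pics
scene 389.0053504397888 -0.09182975020396544 [-209. -388.  508.] [[0.48, -0.88, -0.01], [-0.42, -0.22, -0.88], [0.77, 0.43, -0.48]]
top 442.80914316932234 -0.03134771834740559 [ 292.   32. 1152.] [[0.04, -1.0, 0.0], [-0.97, -0.04, -0.25], [0.25, 0.01, -0.97]]
[137.05777205 583.62362271 230.34630317] [[-0.973  0.229 -0.001]
 [ 0.229  0.973 -0.002]
 [ 0.    -0.002 -1.   ]] [ 0.84091526 -0.26311673  0.64828322] -18.700000000000003
```

View pics/scene0.png

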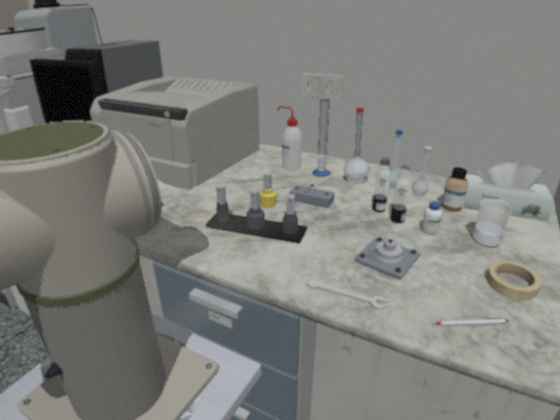

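View pics/top0.png

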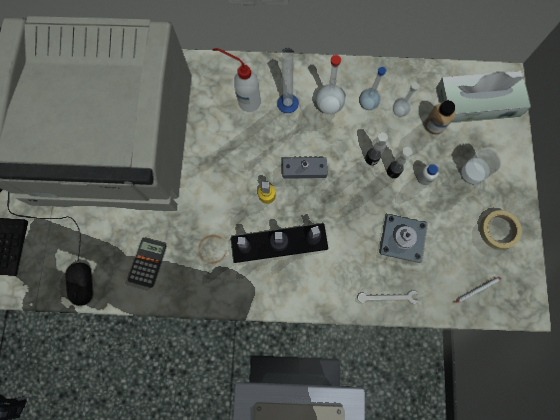

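The scene view shows the rack with three sockets near (222,205), (255,212) and (290,218), a yellow look-alike at (268,197), the spare bar at (312,196) and the station at (388,255). In the top view they are at (242,243), (279,238), (315,233), yellow at (266,192), spare bar at (304,166) and station at (404,237). Next I enlarge the rack and both nuts.

```bash
python3 - <<'E'
from h import *
s=load('scene')['image'];t=load('top')['image']
def cr(i,x,y,w,h,W,H): return cv2.resize(i[y:y+h,x:x+w],(W,H),interpolation=cv2.INTER_CUBIC)
a=cr(s,200,170,120,75,480,300); b=cr(s,350,225,80,75,320,300)
c=cr(t,225,145,120,120,300,300);d=cr(t,375,205,60,60,300,300);e=cr(s,285,180,50,75,200,300)
m=np.vstack([np.hstack([a,b]),np.hstack([c,d,e])]); cv2.imwrite('pics/crop1.png',cv2.convertScaleAbs(m,alpha=1.5))
for n in('top','scene'):
    c=load(n); P=cloud(c); 
    m=(P[...,2]>25)&(P[...,2]<130)&(P[...,0]>300)&(P[...,0]<750)&(P[...,1]>-400)&(P[...,1]<350)
    k,l,st,ce=cv2.connectedComponentsWithStats(m.astype(np.uint8))
    for i in range(1,k):
        if st[i,4]>15:
            q=P[l==i]; top=q[q[:,2]>np.nanpercentile(q[:,2],90)-8]; print(n,st[i].tolist(),np.median(q,0).round(),'top',np.median(top,0).round(),len(top))
E
```

```text
top [163, 133, 20, 78, 748] [659. 340.  81.] top [662. 340. 121.] 140
top [367, 141, 20, 22, 255] [ 738. -175.   85.] top [ 741. -177.  115.] 66
top [389, 151, 22, 25, 281] [ 704. -231.   87.] top [ 706. -233.  117.] 80
top [283, 158, 44, 19, 766] [709.   7.  30.] top [709.   7.  30.] 753
top [420, 164, 19, 19, 276] [ 693. -320.   60.] top [ 699. -325.   77.] 90
top [258, 181, 17, 20, 254] [625. 103.  41.] top [632. 105.  95.] 49
top [306, 226, 15, 18, 199] [513. -20.  63.] top [519. -23. 107.] 59
top [395, 226, 22, 22, 360] [ 527. -260.   31.] top [ 528. -261.   46.] 76
top [270, 231, 18, 20, 271] [496.  64.  51.] top [502.  66. 106.] 54
top [237, 237, 14, 16, 162] [480. 151.  74.] top [486. 154. 107.] 60
scene [184, 137, 40, 50, 1237] [653. 339.  77.] top [651. 338. 121.] 223
scene [373, 166, 17, 39, 481] [ 736. -185.   79.] top [ 739. -184.  117.] 95
scene [246, 172, 30, 53, 757] [502.  68.  53.] top [501.  66.  95.] 134
scene [391, 175, 20, 40, 562] [ 701. -245.   77.] top [ 705. -244.  118.] 104
scene [215, 184, 14, 34, 357] [478. 146.  62.] top [480. 149. 103.] 66
scene [282, 184, 53, 46, 780] [527. -24.  33.] top [512. -28.  98.] 106
scene [423, 201, 19, 26, 365] [ 686. -328.   53.] top [ 693. -327.   76.] 74
scene [376, 239, 27, 18, 339] [ 519. -266.   29.] top [ 522. -265.   44.] 86
```

View pics/crop1.png

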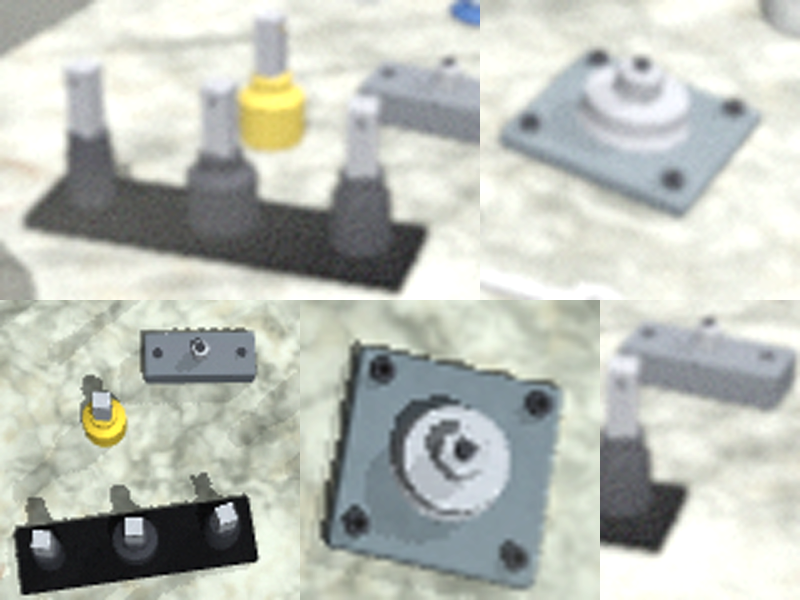

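```bash
python3 - <<'E'
from h import *
c=load('top');t=c['image'];s=load('scene');P=cloud(c)
for n,cc in(('top',c),('scene',s)):
  Q=cloud(cc)
  for nm,x,y in(('station',527,-262),('spare',709,7)):
    near=np.hypot(Q[...,0]-x,Q[...,1]-y)<30
    m=near&(Q[...,2]>37)
    m2=near&(Q[...,2]>41)&(Q[...,2]<49); q=Q[m2]
    v,u=np.nonzero(m)
    print(n,nm,'n>37',m.sum(),'nuttop',m2.sum(),q.mean(0).round(1), np.ptp(q,axis=0).round(1),'px',u.mean().round(1),v.mean().round(1))
def cr(i,x,y,w,h,W,H): return cv2.resize(i[y:y+h,x:x+w],(W,H),interpolation=cv2.INTER_CUBIC)
S=s['image']
m=np.vstack([np.hstack([cr(t,392,224,26,26,300,300),cr(t,292,153,26,26,300,300)]),np.hstack([cr(S,375,232,30,30,300,300),cr(S,298,175,30,30,300,300)])])
cv2.imwrite('pics/nuts.png',m)
E
```

```text
top station n>37 77 nuttop 58 [ 527.9 -261.4   45.2] [21.8 25.9  7.6] px 407.1 235.2
top spare n>37 38 nuttop 27 [708.9   6.1  45.5] [16.7 18.6  6.7] px 304.6 164.0
scene station n>37 81 nuttop 56 [ 522.5 -264.5   44.2] [22.3 23.   7.3] px 389.6 243.3
scene spare n>37 30 nuttop 18 [706.7   2.7  44.6] [12.4 16.1  6.2] px 311.6 186.8
```

View pics/nuts.png

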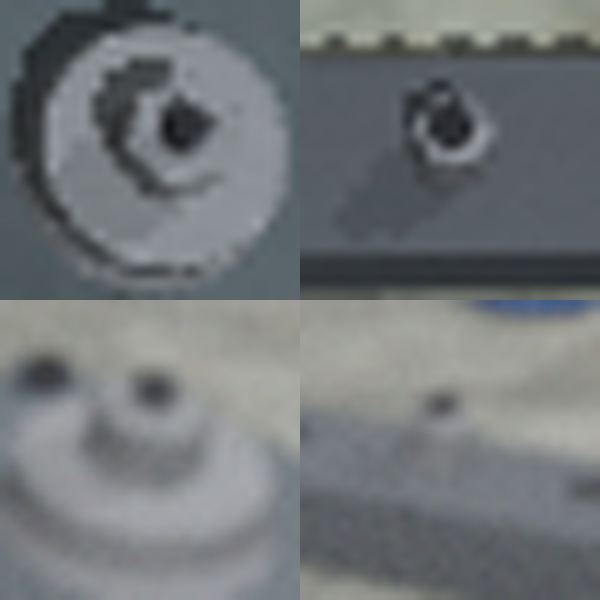

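Station nut is about 23 mm (extent 22–26 mm) and the spare about 17 mm (17–18 mm), so I want the middle socket. Now body widths and precise centres.

```bash
python3 - <<'E'
from h import *
T=load('top');S=load('scene')
# body widths in scene: horizontal extent perpendicular to view
Q=cloud(S);E=S['extrinsics']
for nm,x,y in(('A',483,151),('B',500,66),('C',516,-22)):
    near=(np.hypot(Q[...,0]-x,Q[...,1]-y)<32)
    o=-E[:3,:3].T@E[:3,3]; d=np.array([x,y])-o[:2]; d/=np.linalg.norm(d); p=np.array([d[1],-d[0]])
    out=[]
    for z0 in(18,24,30,36,42,48,54,60,66,75,85,95):
        m=near&(abs(Q[...,2]-z0)<4); w=[]
        for r in np.unique(np.nonzero(m)[0]):
            u=np.nonzero(m[r])[0]; zc=np.median(S['z_map'][r,u]); w.append(len(u)*zc/S['fx'])
        out.append(round(float(np.median(w)),1) if w else None)
    print(nm,out)
# dark blob centroids
def blob(c,x,y,r,thr):
    g=cv2.cvtColor(c['image'],6).astype(float)[y-r:y+r+1,x-r:x+r+1]; w=np.clip(thr-g,0,None)
    v,u=np.mgrid[-r:r+1,-r:r+1]; return [x+(w*u).sum()/w.sum(),y+(w*v).sum()/w.sum()]
print('stud top',onplane(T,[blob(T,408,235,3,90)],52).round(1),'scene',onplane(S,[blob(S,390,238,3,110)],52).round(1))
sc=[blob(T,x,y,3,60) for x,y in((391,219),(422,226),(418,256),(386,249))]
print('screws',np.round(sc,1).tolist(),onplane(T,sc,18).round(1).tolist(),onplane(T,sc,18).mean(0))
sc=[blob(S,x,y,3,90) for x,y in((380,239),(413,252),(398,270),(362,255))]
print('screws S',np.round(sc,1).tolist(),onplane(S,sc,18).round(1).tolist(),onplane(S,sc,18).mean(0))
# boss top bright region contour in top
g=cv2.cvtColor(T['image'],6)
print(g[224:250,393:420])
# adapter tops
for nm,x,y in(('A',242,243),('B',279,238),('C',315,233)):
    r=11; hsv=g[y-r:y+r,x-r:x+r]; m=(hsv>130).astype(np.uint8)
    k,l,st,ce=cv2.connectedComponentsWithStats(m); i=1+np.argmax(st[1:,4])
    cn=cv2.findContours((l==i).astype(np.uint8),0,1)[0][0]
    rc=cv2.minAreaRect(cn); ctr=np.array(ce[i])+[x-r,y-r]
    bp=onplane(T,cv2.boxPoints(rc)+[x-r,y-r],107)
    e=bp[1]-bp[0]; print(nm,st[i].tolist(),ctr.round(1),onplane(T,[ctr],107).round(1),rc[1],'yaw',np.degrees(np.arctan2(e[1],e[0])).round(1)%90)
E
```

```text
A [10.2, 15.2, 13.9, 16.4, 16.3, 15.0, 13.8, 22.5, 10.0, 12.4, 9.9, 11.1]
B [17.3, 17.2, 23.3, 13.5, 19.5, 28.0, 17.1, 19.5, 12.1, 16.9, 10.8, 12.0]
C [12.1, 9.6, 14.4, 11.9, 11.9, 23.7, 13.0, 20.1, 18.9, 7.0, 4.7, 11.6]
stud top [[ 528.4 -260.2   52. ]] scene [[ 521. -265.   52.]]
screws [[390.7, 218.3], [421.9, 225.2], [417.1, 255.8], [385.5, 248.9]] [[577.7, -226.6, 18.0], [562.3, -308.8, 18.0], [480.4, -293.6, 18.0], [495.4, -211.7, 18.0]] [ 528.94214699 -260.18022526   18.        ]
screws S [[378.9, 239.1], [412.8, 251.7], [397.6, 269.6], [362.0, 255.3]] [[569.7, -231.3, 18.0], [554.0, -312.7, 18.0], [473.0, -298.1, 18.0], [488.3, -216.3, 18.0]] [ 521.24602421 -264.59756051   18.        ]
[[ 95  96  98  96  97  97  95  90  51  50  50  58  96  95  95  94  96  95
   94  95  95  96  95  95  95  93  86]
 [ 98  98  95  94  50  50  50  50  49  51  48  48  51  56  95  96  96  96
   94  94  95  96  96  95  95  94  84]
 [ 99  98  94  49  50  49  48  49  50  64  95 116 119 118 112  76  95  95
   93  95  96  98  96  95  95  92  76]
 [ 97  94  51  48  49  50  56  90 149 140 140 141 139 137 
[... 2133 characters left out ...]
9 150 136 136 145 144 141 123
  137 115  94 100  99  99  99  99  99]
 [ 84  84  84  85  88  95 119 106 114  94  80  74  75  84 107  81 107 123
  107 100  99 100  99  99  99 100  99]
 [ 84  84  83  85  88  88  87  92 104 110 112 119 120 118 114 114 108 107
   99  99  99  98  99  99 100  99  99]
 [ 86  83  84  83  88  88  87  85  84  77  91  94  92 100  94  99  99  99
   99  99  99  97  99  99 100 100 100]]
A [7, 5, 7, 7, 43] [240.9 240.1] [[486.7 154.2 107. ]] (6.0, 6.0) yaw 2.4000000000000057
B [7, 5, 7, 7, 49] [278. 235.] [[502.8  66.  107. ]] (6.0, 6.0) yaw 2.299999999999997
C [7, 4, 8, 8, 45] [314.9 229.7] [[519.4 -22.5 107. ]] (6.640782833099365, 6.324554920196533) yaw 21.099999999999994
```

```bash
python3 - <<'E'
from h import *
T=load('top');S=load('scene')
g=cv2.cvtColor(T['image'],6)
for nm,x,y in(('A',241,240),('B',278,235),('C',315,230)):
    r=9; f=10; sub=cv2.resize(g[y-r:y+r+1,x-r:x+r+1].astype(np.float32),None,fx=f,fy=f,interpolation=cv2.INTER_CUBIC)
    for th in(120,150):
        m=(sub>th).astype(np.uint8); k,l,st,ce=cv2.connectedComponentsWithStats(m); i=l[r*f+5,r*f+5]
        cn=max(cv2.findContours((l==i).astype(np.uint8),0,1)[0],key=cv2.contourArea); rc=cv2.minAreaRect(cn)
        tp=lambda p:(np.array(p)+.5)/f-.5+[x-r,y-r]
        bp=onplane(T,tp(cv2.boxPoints(rc)),107); e=bp[1]-bp[0]; e2=bp[2]-bp[1]
        print(nm,th,onplane(T,[tp(rc[0])],107).round(1),np.linalg.norm(e).round(1),np.linalg.norm(e2).round(1),'yaw',np.degrees(np.arctan2(e[1],e[0])).round(1)%90,np.degrees(np.arctan2(e2[1],e2[0])).round(1)%90)
# nut hexagon: angular edge profile in top, on plane z=46 around stud axis
c0=np.array([528.8,-260.2]); 
gs=cv2.cvtColor(S['image'],6); print(gs[236:252,378:402])
# adapter top centre in scene for socket C
print('C scene top proj', proj(S,[[519.4,-22.5,107],[519.4,-22.5,62]]).round(1))
print(gs[190:206,280:302])
E
```

```text
A 120 [[486.5 153.9 107. ]] 16.8 17.5 yaw 89.2 87.4
A 150 [[487. 154. 107.]] 46.1 45.6 yaw 4.1 2.4000000000000057
B 120 [[502.6  65.7 107. ]] 16.1 16.4 yaw 2.299999999999997 2.5999999999999943
B 150 [[502.8  66.  107. ]] 46.3 45.7 yaw 3.0 2.299999999999997
C 120 [[518.9 -22.8 107. ]] 17.2 17.6 yaw 22.299999999999997 20.69999999999999
C 150 [[518.7 -22.7 107. ]] 45.9 46.6 yaw 2.299999999999997 1.1999999999999886
[[141 139 140 146 149 155 152 151 155 160 165 167 167 167 164 161 161 159
  159 154 154 151 152 152]
 [114 107 113 127 142 152 151 149 152 156 162 167 168 168 169 162 163 160
  160 155 157 157 157 157]
 [ 81  67  76 100 131 144 147 146 150 152 150 148 149 153 158 163 163 163
  165 166 164 164 164 163]
 [ 63  62  63  80 117 132 140 149 150 146 125 114 111 121 140 158 162 164
  166 167 169 170 171 169]
 [ 73  69  75  91 115 131 136 144 152 144 114  87  76  89 121 146 159 159
  164 165 168 169 166 169]
 [ 99 100 108 122 132 136 133 148 150 143 116  82  71  84 113 147 154 158
  155 161 164 167 166 168]
 [130 134 141 150 153 142 134 136 145 143 128 110  98 108 132 153 158 153
  152
[... 1768 characters left out ...]
1 137 140 133 115  98  90  94
   93  92  96  93]
 [154 153 155 155 153 148 142 131 123 118 115 122 127 121 105  92  93  95
   91  91  93  94]
 [145 146 147 152 151 148 139 132 119 103 103 113 124 123 105  97  88  94
   92  95  92  85]
 [144 144 149 146 147 145 136 129 120 108 100 111 121 121 115 109 109 113
  111 107  99  97]
 [149 152 153 149 147 144 136 128 121 116 110 115 124 125 123 128 131 134
  135 125 117 111]
 [159 160 158 158 152 144 139 128 124 126 121 122 125 128 126 134 139 145
  144 139 136 139]
 [162 162 161 158 156 150 141 129 125 124 126 126 127 129 129 135 142 144
  144 144 151 150]
 [166 163 163 161 163 151 138 128 126 123 121 121 129 130 128 137 140 143
  146 151 150 154]]
```

C is the middle socket: scene body widths from the crop are about 29, 44 and 38 mm, so A is small, B large and C middle. Moving above C with the tool x axis at 111.5°.

apply_moves --deltas '[{"offset":[-0.255,-0.2515,0.0],"turn":[0,0,0.48],"gripper":0},{"offset":[-0.255,-0.2515,0.0],"turn":[0,0,0.48],"gripper":0},{"offset":[-0.255,-0.2515,0.0],"turn":[0,0,0.48],"gripper":0},{"offset":[-0.255,-0.2515,0.0],"turn":[0,0,0.48],"gripper":0},{"offset":[-0.255,-0.2515,0.0],"turn":[0,0,0.48],"gripper":0},{"offset":[-0.511,-0.503,0.03],"turn":[0,0,0.963],"gripper":0},{"offset":[-0.511,-0.503,0.03],"turn":[0,0,0.963],"gripper":0},{"offset":[-0.511,-0.503,0.03],"turn":[0,0,0.963],"gripper":0},{"offset":[-0.511,-0.503,0.03],"turn":[0,0,0.963],"gripper":0},{"offset":[-0.511,-0.503,0.03],"turn":[0,0,0.963],"gripper":0}]'

```text
clock: 1.1
position: [404.0, 159.6, 215.0]
ee_rot: [[-0.367, 0.93, 0.0], [0.93, 0.367, 0.0], [0.0, 0.0, -1.0]]
wrist_force: [0.6, 0.6, 0.5]
grip_width: 0.995
grasp_force: 0.0
```

apply_moves --deltas '[{"offset":[-0.212,0.04,0.0],"gripper":0},{"offset":[-0.212,0.04,0.0],"gripper":0},{"offset":[-0.212,0.04,0.0],"gripper":0},{"offset":[-0.212,0.04,0.0],"gripper":0},{"offset":[-0.212,0.04,0.0],"gripper":0},{"offset":[-0.212,0.04,0.0],"gripper":0},{"offset":[-0.212,0.04,0.0],"gripper":0}]'

```text
invalid input
```

```bash
python3 - <<'E'
from h import *
s=readout.get_state(); print(s['position'],s['ee_rot'],s['joint_pos'])
a=[cam(n)['image'] for n in('scene','top')]
def cr(i,x,y,w,h,W,H): return cv2.resize(i[y:y+h,x:x+w],(W,H),interpolation=cv2.INTER_CUBIC)
cv2.imwrite('pics/g1.png',np.hstack([cr(a[0],220,80,133,200,400,600),cr(a[1],250,100,133,200,400,600)]))
for n in('scene','top'): print(proj(load(n),[s['position']]))
E
```

```text
[403.98058    159.56201282 215.02857461] [[-3.66852246e-01  9.30279199e-01  2.02582789e-04]
 [ 9.30279221e-01  3.66852231e-01  1.08819924e-04]
 [ 2.69149636e-05  2.28379393e-04 -9.99999974e-01]] [ 2.57969383e-01 -3.27167660e-01  1.94543832e+00  5.35975869e-05
  1.52309835e+00 -1.17656252e-01]
[[191.61512625 153.79651775]]
[[230.48150097 268.82356223]]
```

View pics/g1.png

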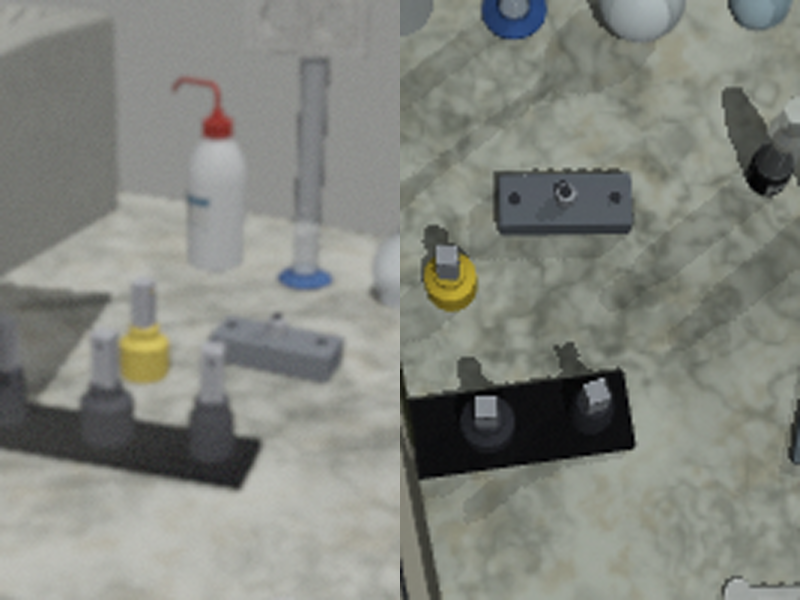

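The picture shows the move was refused (turn missing) with the arm still left of the rack; C's adapter is at about (449,232) in the top view. Resending with turns.

apply_moves --deltas '[{"offset":[-0.212,0.04,0.0],"turn":[0,0,0],"gripper":0},{"offset":[-0.212,0.04,0.0],"turn":[0,0,0],"gripper":0},{"offset":[-0.212,0.04,0.0],"turn":[0,0,0],"gripper":0},{"offset":[-0.212,0.04,0.0],"turn":[0,0,0],"gripper":0},{"offset":[-0.212,0.04,0.0],"turn":[0,0,0],"gripper":0},{"offset":[-0.212,0.04,0.0],"turn":[0,0,0],"gripper":0},{"offset":[-0.212,0.04,0.0],"turn":[0,0,0],"gripper":0}]'

```text
clock: 1.9
position: [518.2, -19.9, 214.8]
ee_rot: [[-0.368, 0.93, -0.001], [0.93, 0.368, 0.001], [0.001, -0.001, -1.0]]
wrist_force: [0.5, 0.4, -0.6]
grip_width: 1.002
grasp_force: 0.0
```

```bash
python3 - <<'E'
from h import *
s=readout.get_state(); print(s['position'],s['ee_rot'][0],s['joint_pos'])
a=[cam(n)['image'] for n in('scene','top')]
def cr(i,x,y,w,h,W,H): return cv2.resize(i[y:y+h,x:x+w],(W,H),interpolation=cv2.INTER_CUBIC)
cv2.imwrite('pics/g2.png',np.hstack([cr(a[0],220,80,133,200,400,600),cr(a[1],250,100,133,200,400,600)]))
for n in('scene','top'): print(proj(load(n),[s['position'],[519,-22.7,107]]))
E
```

```text
[518.16599494 -19.89250136 214.77902273] [-0.36803966  0.92980902 -0.00141362] [-1.37733638e-01 -8.14063413e-02  1.73361379e+00  6.58175805e-04
  1.49090330e+00 -5.14687487e-01]
[[288.64765242 150.70895478]
 [289.54059037 194.69708296]]
[[316.60845323 219.79054601]
 [315.02269278 229.89033648]]
```

View pics/g2.png

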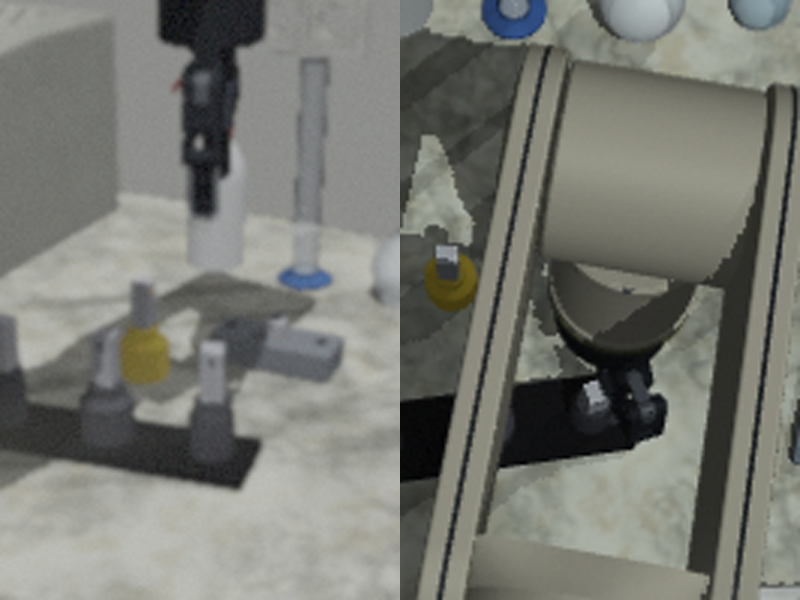

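Top view: the arm's forearm covers much, with C's adapter at (315,232) and a finger at (330,233). Scene view: finger tips at about (288,151), adapter C at (291,194). I check the cameras against the known finger pose.

```bash
python3 - <<'E'
from h import *
s=readout.get_state(); p=np.array(s['position']);R=np.array(s['ee_rot'])
tips={}
for sg in(-1,1):
  for w in(-11,11): tips[(sg,w)]=p+R@[w,sg*44,-13]
for n in('scene','top'):
    c=load(n);print(n,{k:proj(c,[v])[0].round(1).tolist() for k,v in tips.items()}, proj(c,[p+R@[-11,-57,-13],p+R@[11,-57,-13]]).round(1).tolist())
    Q=cloud(c); m=(np.hypot(Q[...,0]-p[0],Q[...,1]-p[1])<75)&(Q[...,2]>190)&(Q[...,2]<255)
    q=(Q[m]-p)@R; v,u=np.nonzero(m)
    print(len(q),np.percentile(q,[2,10,50,90,98],axis=0).round(1).tolist(),u.min(),u.max(),v.min(),v.max())
g=cv2.cvtColor(load('scene')['image'],6); print(g[138:156,276:300])
E
```

```text
scene {(-1, -11): [291.7, 151.9], (-1, 11): [281.2, 151.6], (1, -11): [295.0, 138.8], (1, 11): [285.4, 138.5]} [[291.2, 154.1], [280.6, 153.7]]
175 [[-13.2, -58.3, -39.6], [-11.8, -56.8, -38.4], [-4.3, -50.1, -27.3], [6.8, 43.1, -15.1], [8.9, 44.3, -12.6]] 282 296 127 153
top {(-1, -11): [328.7, 235.7], (-1, 11): [319.0, 239.0], (1, -11): [314.4, 198.2], (1, 11): [304.9, 201.4]} [[330.9, 241.3], [321.2, 244.7]]
8 [[6.4, -54.3, -34.0], [6.7, -53.3, -32.8], [10.4, -48.3, -25.5], [10.9, -44.8, -20.2], [11.0, -43.1, -18.2]] 319 323 238 242
[[143 143 142 143 142 131 104  79  57  31  26  33  23  37  52  74  78  65
   64 103 139 162 163 165]
 [142 138 142 143 143 131 103  80  57  34  27  41  27  31  52  77  92  91
  110 137 154 165 164 161]
 [142 142 141 141 142 132 106  81  57  30  33  34  28  34  55  77 106 131
  145 155 160 162 162 156]
 [142 139 140 144 142 131 106  79  50  23  29  31  26  21  55  80 113 145
  157 158 163 160 158 156]
 [140 141 143 140 140 128 100  80  52  31  20  18  20  25  46  84 118 145
  160 158 159 157 156 155]
 [139 142 140 144 143 127 102  75  54  27  24  29  21
[... 560 characters left out ...]
72 174 173 173 164 137  95  60  37  25  36  29  33  48  83 112 143
  157 158 158 157 154 153]
 [168 171 169 171 170 163 144 109  71  45  41  42  36  49  61  90 121 145
  158 159 159 156 155 150]
 [165 165 169 171 170 167 148 118  94  78  67  65  62  62  85 110 133 150
  157 159 157 155 156 154]
 [162 161 164 166 165 161 145 128 108 102 101 102  94  91 108 131 145 154
  159 156 159 157 156 151]
 [160 159 159 162 162 156 139 130 127 129 128 127 119 123 132 146 151 157
  157 159 157 158 155 153]
 [162 162 161 158 160 156 139 131 137 141 142 144 144 146 147 156 159 157
  157 155 157 153 156 148]
 [167 164 166 165 164 156 144 135 137 142 148 150 151 152 156 160 158 158
  156 159 156 154 154 153]]
```

```bash
python3 -c "
from h import *
s=readout.get_state();print(s['position'],s['clock'],s['wrist_force'])"
```

```text
[518.09692818 -19.28669788 215.09074025] 2.0 [-0.56066872  0.35801847  0.2853267 ]
```

apply_moves --deltas '[{"offset":[-0.003,-0.0025,0.045],"turn":[0,0,0],"gripper":0},{"offset":[-0.003,-0.0025,0.09],"turn":[0,0,0],"gripper":0},{"offset":[-0.003,-0.0025,0.125],"turn":[0,0,0],"gripper":0},{"offset":[-0.003,-0.0025,0.147],"turn":[0,0,0],"gripper":0},{"offset":[-0.003,-0.0025,0.147],"turn":[0,0,0],"gripper":0},{"offset":[-0.003,-0.0025,0.147],"turn":[0,0,0],"gripper":0}]'

```text
clock: 2.6
position: [517.4, -23.5, 68.9]
ee_rot: [[-0.37, 0.929, -0.0], [0.929, 0.37, 0.0], [0.0, 0.0, -1.0]]
wrist_force: [0.4, 0.4, 0.2]
grip_width: 1.0
grasp_force: 0.0
```

apply_moves --deltas '[{"offset":[0,0,0],"turn":[0,0,0],"gripper":1},{"offset":[0,0,0],"turn":[0,0,0],"gripper":1},{"offset":[0,0,0],"turn":[0,0,0],"gripper":1},{"offset":[0,0,0],"turn":[0,0,0],"gripper":1},{"offset":[0,0,0],"turn":[0,0,0],"gripper":1},{"offset":[0,0,0],"turn":[0,0,0],"gripper":1},{"offset":[0,0,0],"turn":[0,0,0],"gripper":1},{"offset":[0,0,0],"turn":[0,0,0],"gripper":1},{"offset":[0,0,0],"turn":[0,0,0],"gripper":1},{"offset":[0,0,0],"turn":[0,0,0],"gripper":1}]' --newtons 60

```text
clock: 3.6
position: [517.8, -24.7, 68.7]
ee_rot: [[-0.368, 0.93, 0.001], [0.93, 0.368, -0.0], [-0.0, 0.0, -1.0]]
wrist_force: [-1.2, -0.2, 5.5]
grip_width: 0.201
grasp_force: 60.5
```

apply_moves --deltas '[{"offset":[0,0,-0.04],"turn":[0,0,0],"gripper":1},{"offset":[0,0,-0.08],"turn":[0,0,0],"gripper":1},{"offset":[0,0,-0.09],"turn":[0,0,0],"gripper":1},{"offset":[-0.045,-0.016,-0.09],"turn":[0,0,0.1],"gripper":1},{"offset":[-0.09,-0.032,-0.09],"turn":[0,0,0.2],"gripper":1},{"offset":[-0.135,-0.048,-0.09],"turn":[0,0,0.2],"gripper":1},{"offset":[-0.18,-0.064,-0.09],"turn":[0,0,0.2],"gripper":1},{"offset":[-0.21,-0.075,-0.09],"turn":[0,0,0.2],"gripper":1},{"offset":[-0.2235,-0.0805,-0.09],"turn":[0,0,0.2],"gripper":1},{"offset":[-0.2235,-0.0805,-0.09],"turn":[0,0,0.2],"gripper":1}]'

```text
clock: 4.6
position: [524.1, -263.5, 157.0]
ee_rot: [[-0.174, 0.985, -0.001], [0.985, 0.174, 0.001], [0.001, -0.001, -1.0]]
wrist_force: [0.1, 0.3, -1.1]
grip_width: 0.207
grasp_force: 59.9
```

```bash
python3 - <<'E'
from h import *
s=readout.get_state(); p=np.array(s['position']); print(p,s['ee_rot'][0],s['wrist_force'])
a=[cam(n)['image'] for n in('scene','top')]
def cr(i,x,y,w,h,W,H): return cv2.resize(i[y:y+h,x:x+w],(W,H),interpolation=cv2.INTER_CUBIC)
cv2.imwrite('pics/g3.png',np.hstack([cr(a[0],340,170,100,150,400,600),cr(a[1],360,180,100,150,400,600)]))
for n in('scene','top'): print(proj(load(n),[p+[0,0,z-p[2]] for z in(p[2]-57,p[2],30)]))
E
```

```text
[ 524.14318603 -263.45682045  157.01926985] [-0.17356945  0.9848205  -0.00149194] [ 0.09218212  0.32984344 -1.05388701]
[[392.67563114 220.41373291]
 [396.43758365 196.11940686]
 [388.27564606 248.11746907]]
[[413.70952977 232.33122786]
 [420.46028337 227.26541459]
 [406.30254996 237.88648922]]
```

View pics/g3.png

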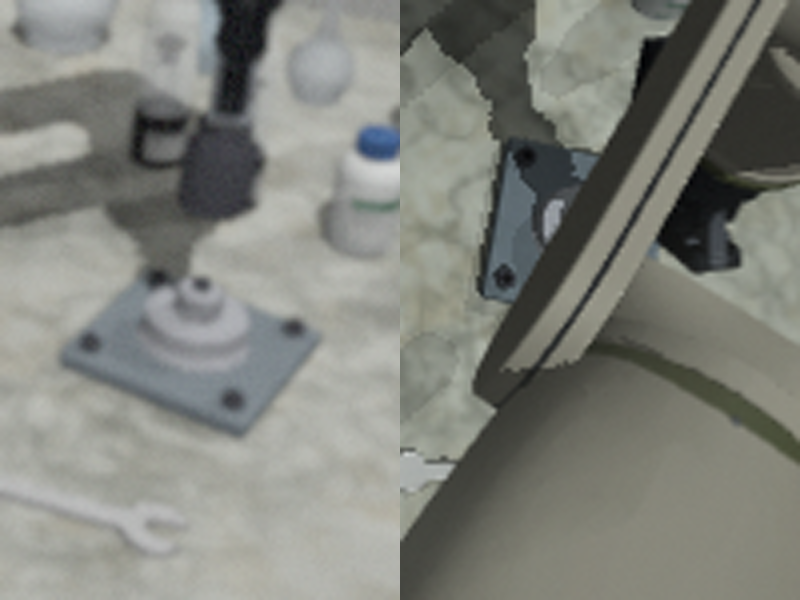

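The scene view shows the held socket upright with its rim near (394,221) and the station's stud at (391,240). The top view is mostly hidden by the forearm. I measure the socket against the station in the scene camera.

```bash
cat > rel.py <<'E'
from h import *
def edge(x,a):  # subpixel max |grad| position
    gr=np.abs(np.diff(a)); i=int(np.argmax(gr)); 
    if 0<i<len(gr)-1:
        d=gr[i-1]-2*gr[i]+gr[i+1]; off=.5*(gr[i-1]-gr[i+1])/d if d else 0
    else: off=0
    return x[0]+i+.5+off
def run():
    S=cam('scene'); s=readout.get_state(); p=np.array(s['position'])
    g=cv2.GaussianBlur(cv2.cvtColor(S['image'],6).astype(float),(0,0),.7)
    rim=p[2]-56.7; E=S['extrinsics']
    ax=lambda z: proj(S,[[p[0],p[1],z]])[0]
    du=[]
    for z in np.arange(rim+6,rim+26,2.5):
        u,v=ax(z); v=int(round(v)); h=18.9*S['fx']/(E[2,:3]@[p[0],p[1],z]+E[2,3])
        xl=np.arange(int(u-h-4),int(u-h+7)); xr=np.arange(int(u+h-5),int(u+h+7))
        L,Rr=edge(xl,g[v,xl]),edge(xr,g[v,xr]); du.append([(L+Rr)/2-u,Rr-L-2*h])
    print('du,width err',np.round(du,2).tolist())
    du=np.median(np.array(du)[:,0])
    # lowest point of rim ellipse
    th=np.linspace(0,2*np.pi,72); rp=proj(S,[[p[0]+19*np.cos(t),p[1]+19*np.sin(t),rim] for t in th]); vb=rp[:,1].max(); ub=rp[rp[:,1].argmax(),0]+du
    dv=[]
    for k in(-3,-2,-1,0,1,2,3):
        u=int(round(ub+k)); y=np.arange(int(vb)-6,int(vb)+8); tv=vb-(0) ; dv.append(edge(y,g[y,u])-vb)
    print('dv',np.round(dv,2)); dv=np.median(dv[1:-1])
    a=ax(rim); q=onplane(S,[a+[du,dv]],rim)[0]
    print('tcp',p.round(1),'f',np.round(s['wrist_force'],1),'socket in scene world',q.round(1))
    return q
if __name__=='__main__': run()
E
python3 rel.py
```

```text
du,width err [[0.1, -0.04], [0.22, -0.07], [0.22, 0.2], [1.71, 3.27], [1.82, 3.16], [1.99, 2.9], [1.96, 3.09], [1.73, 3.65]]
dv [ 1.26  0.64  0.21 -0.11 -0.41 -0.63 -0.95]
tcp [ 524.8 -260.6  157.5] f [-0.   0.4 -1.6] socket in scene world [ 527.  -263.7  100.8]
```

```bash
cat > fit.py <<'E'
from h import *
from scipy.optimize import least_squares
def fit(Q,c0,z0,z1,R,tol=7):
    c=np.array(c0,float)
    for _ in range(4):
        d=np.hypot(Q[...,0]-c[0],Q[...,1]-c[1]); m=(Q[...,2]>z0)&(Q[...,2]<z1)&(abs(d-R)<tol); q=Q[m][:,:2]
        c=least_squares(lambda x:np.hypot(*(q-x).T)-R,c,loss='soft_l1',f_scale=1.).x; 
    r=np.hypot(*(q-c).T)-R
    return c.round(1),len(q),np.abs(r).mean().round(2)
if __name__=='__main__':
    Q=0
    for i in range(3):
        S=cam('scene'); Q=Q+cloud(S)/3
    s=readout.get_state(); p=np.array(s['position']); print(p.round(1)); rim=p[2]-56.7
    print('socket',fit(Q,p[:2],rim+5,rim+24,19))
    print('adapt-body upper',fit(Q,p[:2],rim+5,rim+14,19),fit(Q,p[:2],rim+14,rim+24,19))
    print('boss',fit(Q,[523,-263],15,28,28), 'nut',fit(Q,[523,-263],34,44,12.2,5))
E
python3 fit.py
```

```text
[ 525.2 -260.6  158.2]
socket (array([ 524.9, -260.4]), 153, np.float64(0.46))
adapt-body upper (array([ 524.9, -260.4]), 74, np.float64(0.45)) (array([ 524.9, -260.4]), 79, np.float64(0.47))
boss (array([ 527.8, -263.5]), 166, np.float64(1.09)) nut (array([ 528.1, -263.7]), 53, np.float64(0.73))
```

apply_moves --deltas '[{"offset":[-0.0016,0.0022,0.02],"turn":[0,0,0],"gripper":1},{"offset":[-0.0016,0.0022,0.04],"turn":[0,0,0],"gripper":1},{"offset":[-0.0016,0.0022,0.048],"turn":[0,0,0],"gripper":1},{"offset":[-0.0016,0.0022,0.048],"turn":[0,0,0],"gripper":1},{"offset":[-0.0016,0.0022,0.048],"turn":[0,0,0],"gripper":1}]'

```text
clock: 5.4
position: [527.8, -263.0, 111.0]
ee_rot: [[-0.177, 0.984, 0.001], [0.984, 0.177, -0.0], [-0.0, 0.0, -1.0]]
wrist_force: [-0.2, 0.2, -0.5]
grip_width: 0.202
grasp_force: 59.9
```

```bash
python3 fit.py; python3 rel.py; python3 - <<'E'
from h import *
S=load('scene'); cv2.imwrite('pics/g4.png',cv2.resize(S['image'][205:285,345:435],(720,600)[:2] if 0 else (675,600),interpolation=cv2.INTER_CUBIC))
E
```

```text
[ 528.2 -263.6  111.7]
socket (array([ 527.9, -263.2]), 142, np.float64(0.4))
adapt-body upper (array([ 528. , -263.2]), 71, np.float64(0.41)) (array([ 527.9, -263.2]), 71, np.float64(0.38))
boss (array([ 528. , -263.4]), 177, np.float64(1.1)) nut (array([ 528. , -263.6]), 56, np.float64(0.74))
du,width err [[0.14, 0.02], [0.05, 0.26], [-0.01, 0.5], [-0.0, 0.41], [0.02, 0.32], [0.04, 0.23], [0.07, 0.1], [-0.0, 0.05]]
dv [ 1.98  1.93  1.78  1.51 -0.63 -0.87 -1.17]
tcp [ 528.1 -263.6  111.6] f [ 0.1  0.7 -0.7] socket in scene world [ 522.1 -265.2   54.9]
```

View pics/g4.png

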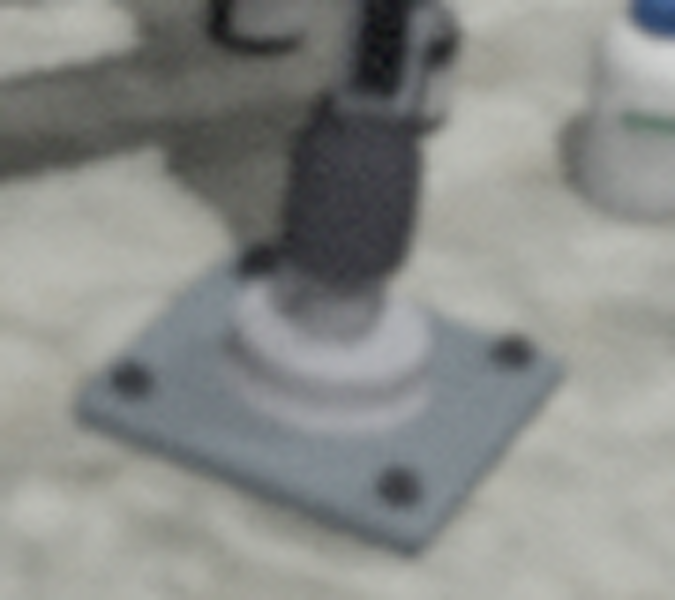

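The picture shows the socket above the stud, with its rim covering the stud tip at about (391,241) and the nut below it. The depth fit puts socket and station within about 0.5 mm, so I lower it slowly.

apply_moves --deltas '[{"offset":[0,0,0.003],"turn":[0,0,0],"gripper":1},{"offset":[0,0,0.005],"turn":[0,0,0],"gripper":1},{"offset":[0,0,0.007],"turn":[0,0,0],"gripper":1},{"offset":[0,0,0.009],"turn":[0,0,0],"gripper":1},{"offset":[0,0,0.01],"turn":[0,0,0],"gripper":1},{"offset":[0,0,0.011],"turn":[0,0,0],"gripper":1},{"offset":[0,0,0.012],"turn":[0,0,0],"gripper":1},{"offset":[0,0,0.013],"turn":[0,0,0],"gripper":1},{"offset":[0,0,0.013],"turn":[0,0,0],"gripper":1}]'

```text
clock: 6.5
position: [527.3, -263.2, 97.1]
ee_rot: [[-0.176, 0.984, -0.0], [0.984, 0.176, 0.0], [0.0, -0.0, -1.0]]
wrist_force: [-0.0, -1.5, -1.4]
grip_width: 0.202
grasp_force: 59.9
```

apply_moves --deltas '[{"offset":[0,0,0.002],"turn":[0,0,0],"gripper":1},{"offset":[0,0,0.004],"turn":[0,0,0],"gripper":1},{"offset":[0,0,0.006],"turn":[0,0,0],"gripper":1},{"offset":[0,0,0.007],"turn":[0,0,0],"gripper":1},{"offset":[0,0,0.008],"turn":[0,0,0],"gripper":1},{"offset":[0,0,0.009],"turn":[0,0,0],"gripper":1},{"offset":[0,0,0.0095],"turn":[0,0,0],"gripper":1},{"offset":[0,0,0.0095],"turn":[0,0,0],"gripper":1}]'

```text
clock: 7.3
position: [527.4, -263.2, 87.7]
ee_rot: [[-0.176, 0.984, -0.0], [0.984, 0.176, -0.0], [0.0, -0.0, -1.0]]
wrist_force: [0.9, 0.2, -1.5]
grip_width: 0.202
grasp_force: 59.9
```

apply_moves --deltas '[{"offset":[0,0,0.0005],"turn":[0,0,0],"gripper":1},{"offset":[0,0,0.001],"turn":[0,0,0],"gripper":1},{"offset":[0,0,0.0015],"turn":[0,0,0],"gripper":1},{"offset":[0,0,0.0015],"turn":[0,0,0],"gripper":1}]'

```text
clock: 7.7
position: [527.5, -263.3, 86.8]
ee_rot: [[-0.176, 0.984, 0.0], [0.984, 0.176, -0.0], [-0.0, 0.0, -1.0]]
wrist_force: [-1.9, 1.3, 3.9]
grip_width: 0.202
grasp_force: 60.7
```

```bash
python3 - <<'E'
from h import *
from fit import fit
Q=0
for i in range(3): S=cam('scene'); Q=Q+cloud(S)/3
s=readout.get_state();p=np.array(s['position']);rim=p[2]-56.7
print(p.round(1),np.round(s['wrist_force'],1),s['grasp_force'])
print('socket',fit(Q,p[:2],rim+5,rim+14,19),fit(Q,p[:2],rim+14,rim+24,19),'boss',fit(Q,[528,-263.5],15,28,28))
a=S['image'];cv2.imwrite('pics/g5.png',np.hstack([cv2.resize(a[205:285,345:425],(400,400),interpolation=2),cv2.resize(a[165:245,205:315][:, :80],(400,400),interpolation=2)]))
E
```

```text
[ 527.5 -263.3   86.7] [-1.8  1.2  4.1] 60.79410016536713
socket (array([ 527.2, -263.1]), 63, np.float64(0.44)) (array([ 527.3, -263.3]), 71, np.float64(0.44)) boss (array([ 528. , -263.3]), 164, np.float64(0.92))
```

View pics/g5.png

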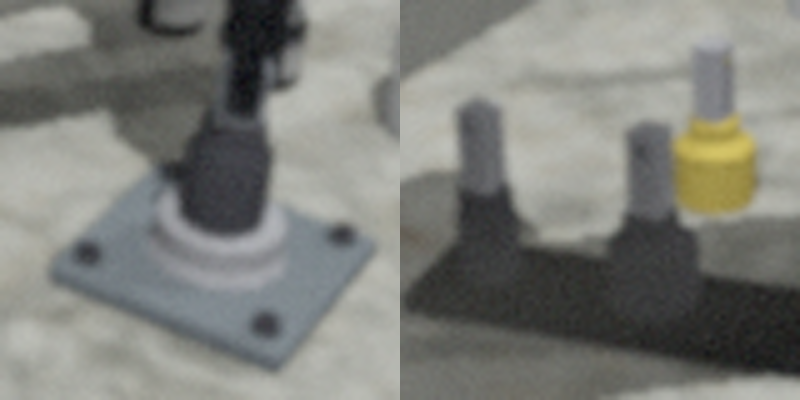

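The picture shows the socket upright with its rim on the boss at about (390,251), and the small and large sockets still standing on the rack. The height is right and a 4 N contact force confirms it is seated, so I hand in.

```bash
python3 -c "
from cell import robot
print(robot.finish_job())"
```

```text
the job is handed in; nothing more can be done
None
```

The middle socket is fully home and upright on the stud's 23 mm nut and still gripped, with the other two standing untouched on the rack; I picked it by measured nut size and did not try the small one. The job is handed in, but no verdict was returned.

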